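Check the dust extractor's filter plate against the inspection lamp

ROBOT

A 6-joint arm with a two-finger parallel gripper is mounted at the origin on the work surface. World frame = base frame: x ahead of the robot, y to its left, z up, the work surface at z = 0. Lengths are in mm, angles in rad, forces in N, time in s.
With the tool pointing down it reaches from about 350 to 875 mm from the base axis. Payload 4.2 kg.
Tool frame: the origin (TCP) lies at the very end of the fingers, on their centre line; the grasp point (between the pads) lies 19 mm behind it; z points along the fingers, y is the line along which they close (so a half turn about z gives the same grasp; the last joint's range is limited). The gripper opens to 85 mm and grips with 20 to 120 N. Pads are 22 mm wide; open, the fingers measure 114 mm over their backs; the gripper's body (76 mm by 85 mm) begins 54 mm behind the grasp point. The pads swing forward as they close: fully open they stand 13 mm farther back than shut.
Start: joints at [-1.035, 0.385, 0.008, 0, -1.194, -0.259], TCP at [170.816, -601.183, 194.812] pointing down, gripper open.
Joint ranges: [-3.14, 3.14], [-1.21, 2.06], [-1.07, 1.41], [-3.16, 2.05], [-2.99, -0.16], [-3.1, 3.1]. Speed limits (rad/s): [2.79, 2.79, 3.14, 3.14, 3.14, 3.14].

INTERFACE

Orientations are given as a unit quaternion [x, y, z, w].
In Python, from bench import arm gives the robot as it stands.
- The arm moves only by the tool servo_tool, never from a script. Its argument "rows" is a list that holds one entry, the list of rows, each a list of 7 numbers: the finger opening in mm, from 0 to 85.4, then the shift along the tool's x, y, z in mm, then the turn, a rotation vector about the tool's x, y, z in rad. A call has 1 to 10 rows; each row is the pose to reach, as a shift and turn from the pose commanded when the call began, along the tool's axes at that moment; what a row does not reach only later rows make up. A row lasts 1/8 s, in which the tool goes at most 62.5 mm and 10.7 degrees, less where a joint would pass 70% of its speed; a pose out of reach is approached as far as the arm can. A call with a gripper value outside its range is refused whole. The fingers move at their own pace and stop on an object; the grip force is fixed at half the most. Time passes only in rows, so rows that repeat a pose let the fingers close. It gives the time, the measured TCP pose, the force, the opening and the grip force at its end, in the units of the state.
- arm.read_state(): the state, without advancing time (a new reading comes with each control period).
- arm.get_image(name): name is "scene" or "side" or "wrist"; returns the picture (400x640x3 uint8, red, green, blue); there is no depth.
- arm.camera_params(name): a dict with "intrinsics" (3x3 intrinsics, pixels), "R" (3x3) and "t" (3): a world point X has camera coordinates R X + t. Camera axes: x right, y down, z forward; pixel columns grow to the right and rows downward; lengths in mm; the calibration is good to about 2 mm. A picture is of the moment at which its call begins: read the wrist's pose just before it. camera_params takes no time and is no camera call; for the wrist camera it gives the pose at the moment of the call.
- arm.job_done(): hands the job in; it is judged then, once.
The state is a dict: "clock": time; "joints": joint angles; "joint_vel": joint speeds; "joint_efforts": joint torques, N m; "position": TCP position; "ee_rot": TCP orientation; "contact_force": force on the tool from outside, world axes, zero at the start; "wrist_torque": the same for the moment, N m; "gripper_width": finger opening in mm; "grasp_force": force on a finger pad.
Only numpy, scipy, OpenCV 4.12 (cv2) and the standard library are available. Lean on these libraries where they do the work, as an engineer would, in place of code of your own. Each camera call takes 0.05 s, during which the arm holds its last target. There are 200 camera calls.

TASK

First clip the stick lamp into its stand: press the tube straight down past the sprung jaws until it is fully home in both forks, and let go of it. Then swing the extractor's cover flap up and back until it stands open by itself, draw the filter plate out by its orange tab, and hold it up against the light: upright, on either side of the lamp, centred on the glowing tube and level with it, flat face square to the tube, with the middle of the plate about 8 cm from the middle of the tube and touching nothing. Finish while still holding it there, flap left open, and leave the other things on the bench alone.

Things in the scene. Friction and masses are not known exactly. Their poses are not given: they have to be found in the camera images.
- lamp_center (a point): Cordless stick lamp lying on the bench: white glowing tube, diameter 28 mm, 172 mm long between two square end caps (40 x 40 mm, 26 mm long; one black, one orange), 224 mm overall, about 200 g. This point is the middle of the tube, 20 mm above the bench at the start. x runs along the tube, z is up as it lies; which end is which does not matter.
- seat (a point): Where the middle of the lamp tube lies when fully home in the stand, 120 mm above the bench. y runs along the seated tube, x across it, z up. Two grey forks, open at the top and 14 mm wide, stand 58 mm either side of this point along y; their seats lie 14 mm below it. Between them (102 mm free) nothing is higher than 45 mm below it, so the lamp can be held by its middle while pushed in.
- lampstand: The lamp stand, steel foot 110 x 130 mm, fixed to the bench; origin under its centre, axes as the seat's. Each fork has a fixed prong on its -x side (1.5 mm clear of the tube, flared tip up to 27 mm above the seat point) and on its +x side an orange jaw with roller nose and flared lip (up to 37 mm above the seat point).
- jaw (a joint): Angle of the stand's sprung jaw (one piece for both forks) in rad: 0 = shut, held by its spring; about 0.1 while the tube passes; at most 0.6. Pressing the tube straight down over the seat point with about 6 to 12 N turns the jaw outwards; it then snaps back over the tube.
- flap (a joint): Angle of the extractor's cover flap in rad: 0 = lying shut, 1.57 = upright, 1.9 = fully back at its stop. The flap is 160 x 174 x 4 mm, 160 g; upright, its free edge is 316 mm above the bench. A stiff hinge (about 0.13 N m): it stays where it is left. It may start slightly ajar.
- flap_bar (a point): Middle of the black T pull on the flap: a bar of diameter 16 mm, 36 mm long along y with flat ends, on one central stem of diameter 10 mm, its axis 30 mm off the flap's upper face, 128 mm from the hinge. y runs along the bar, parallel to the hinge; z is square to the flap; x lies in the flap, pointing to the hinge.
- flap_hinge (a point): Middle of the flap's hinge line, at the top of the extractor's far (+x) wall, 153 mm above the bench; y is the hinge axis. The bar swings about this line, up and over to the far side. This frame turns with the flap; in it the bar lies at x = -128 mm, z = +32 mm.
- filter_tab (a point): Middle of the orange tab (50 mm wide along y, 16 mm thick along x, 32 mm tall) on top of the filter plate, hidden by the flap. x is square to the plate's faces, z up. In the box this point is 124 mm above the bench, the box's rim 150 mm. Inside there is 68 mm free before and behind the tab. Lift 150 mm to clear the rim.
- filter_center (a point): Middle of the filter plate: black frame 120 mm wide (y) x 16 mm thick (x) x 100 mm tall (z), cream pleats, 66 mm straight below the middle of the tab; about 140 g. It stands upright, its sides in two vertical guide channels in the extractor (1.5 mm play each way across its thickness, 2 mm sideways), and draws out straight up.
- extractor: Blue dust extractor fixed to the bench: housing 160 (x) x 170 (y) x 150 mm high, walls 4 mm, inlet stub 40 mm long towards -x, fan and motor 90 mm long and up to 131 mm high towards +x. Origin under the middle of the housing, z up.
- carton: White and green parts carton, 75 x 110 x 55 mm, standing behind the lamp stand; a bystander. Origin under its centre.
- alternator: Alternator, about 130 x 130 x 125 mm, 4.8 kg, at the far side; a bystander. Origin under its centre.
- spray_blue: Blue spray can, diameter 65, 210 mm tall; a bystander. Origin under its centre.
- spray_white: White and red spray can, diameter 65, 200 mm tall; a bystander. Origin under its centre.
- wrench: Steel wrench 190 mm long lying at the left; a bystander. Origin under its middle.
- screwdriver: Yellow screwdriver 170 mm long lying beyond the lamp; a bystander. Origin under its middle.
- tin: Round brass-coloured tin, diameter 80, 55 mm tall, on the right; a bystander. Origin under its centre.
Mind the look-alikes: they are no part of the job. What is shaped like the part that bears lamp_center but pink or red is not meant.

How it is judged:
By the outcome, as a careful person would: the job done as asked, in the order asked, and still so for the second after the job is handed in, while the arm keeps its last pose, push and grip.
It also fails if it takes over 72 s, if anything falls off the work surface, if the arm or the gripper's body presses on something with over 40 N, if the wrist force passes 120 N, or if a joint passes its speed limit or range.

## Working session

There is one attempt and no reset: what is moved stays moved. The work goes in short steps, Python scripts to look and compute and a tool call to move; the robot and the scene stay as the last step left them, time stands still between calls to the robot, and variables do not carry over. Pictures are saved under pics/ and viewed, at most 10 in all, crops included, and the job is handed in when it is done.

Besides the shell and the picture viewer there is one more tool, called as name([rows], argument=value, ...), one row to a line, values as JSON. servo_tool: Moves the arm, as the interface text tells. Its arguments: {"type":"object","properties":{"rows":{"type":"array"}},"required":["rows"]}

```bash
mkdir -p pics; ls; python3 - <<'E'
from bench import arm
import cv2,numpy as np
for n in("scene","side"):
    cv2.imwrite(f"pics/{n}0.png",arm.get_image(n)[:,:,::-1])
    p=arm.camera_params(n);print(n,np.round(p["intrinsics"],1).tolist(),np.round(-np.array(p["R"]).T@p["t"]),np.round(p["R"],2).tolist())
p=arm.camera_params("wrist");print(np.round(-np.array(p["R"]).T@p["t"]),np.round(p["R"],2).tolist())
s=arm.read_state();print(s)
E
```

```text
pics
scene [[515.5, 0.0, 317.2], [0.0, 515.5, 195.9], [0.0, 0.0, 1.0]] [ 1303. -1066.  1004.] [[0.78, 0.63, 0.02], [0.36, -0.41, -0.84], [-0.51, 0.66, -0.55]]
side [[391.9, 0.0, 325.8], [0.0, 391.9, 195.9], [0.0, 0.0, 1.0]] [373. 681. 986.] [[-0.98, -0.2, -0.0], [-0.16, 0.77, -0.62], [0.13, -0.61, -0.79]]
[  94. -622.  373.] [[-0.27, 0.96, 0.0], [0.92, 0.26, 0.31], [0.29, 0.08, -0.95]]
{'clock': 0.1, 'joints': array([-1.03539939e+00,  3.85469310e-01,  6.80451684e-03, -4.23723143e-04,
       -1.19402063e+00, -2.58604172e-01]), 'joint_vel': array([ 0.00145456, -0.0014269 ,  0.00419211,  0.00037347, -0.0010848 ,
       -0.00154293]), 'joint_efforts': array([-7.64859578e-04, -3.93319023e+01,  1.88929349e+01,  4.19788420e+00,
       -2.55266583e-03,  1.01421676e-05]), 'position': array([ 170.65244078, -600.64922621,  193.85541963]), 'ee_rot': array([-1.37877554e-01,  9.90448812e-01,  9.47230031e-04, -1.83602957e-04]), 'contact_force': array([-0.28227505,  0.11689947, -0.1855902 ]), 'wrist_torque': array([0.0254427 , 0.01976235, 0.01355216]), 'grasp_force': 0.0, 'gripper_width': 85.37987175469081}
```

View pics/scene0.png

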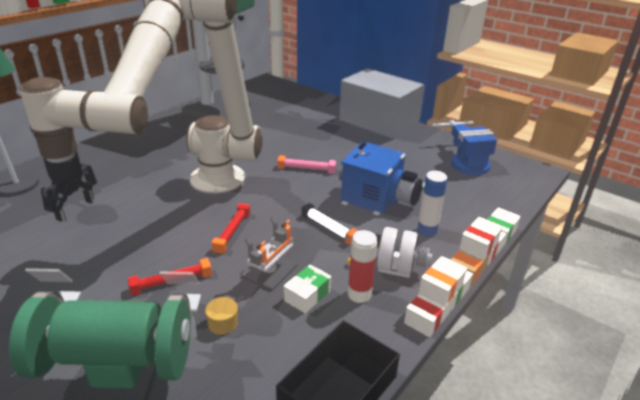

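View pics/side0.png

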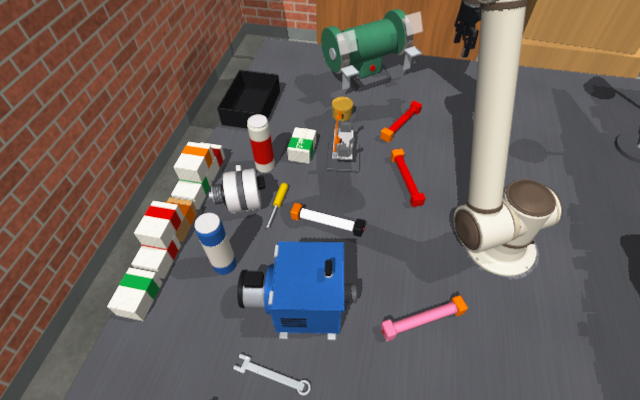

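The white tube lamp fits: scene (330,223), side (328,219), with caps at side (296,212) orange and (360,227) black. The pink one (side 425,317) and the two red ones (side 402,120 and 408,178) are look-alikes. I'll confirm this in enlarged crops.

```bash
python3 - <<'E'
import cv2,numpy as np
def comp(src,out,crops):
    im=cv2.imread(src);C=np.zeros((600,800,3),np.uint8);x0=0
    for x,y,w,h,s in crops:
        c=cv2.resize(im[y:y+h,x:x+w],None,fx=s,fy=s,interpolation=cv2.INTER_CUBIC)
        for i in range(x-x%-20 if 0 else -(-x//20)*20,x+w,20):cv2.putText(c,str(i),((i-x)*s,10),0,.35,(0,255,255));cv2.line(c,((i-x)*s,12),((i-x)*s,18),(0,255,255))
        for j in range(-(-y//20)*20,y+h,20):cv2.putText(c,str(j),(0,(j-y)*s+4),0,.35,(0,255,255));cv2.line(c,(22,(j-y)*s),(28,(j-y)*s),(0,255,255))
        C[:c.shape[0],x0:x0+c.shape[1]]=c;x0+=c.shape[1]+5
    cv2.imwrite(out,C)
comp("pics/side0.png","pics/sidec.png",[(318,90,50,90,6),(235,195,120+10,150,3)][:1]+[(235,195,135,150,3)])
comp("pics/scene0.png","pics/scenec.png",[(240,210,60,70,6),(295,135,135,115,3)])
E
```

```text
(no output)
```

View pics/sidec.png

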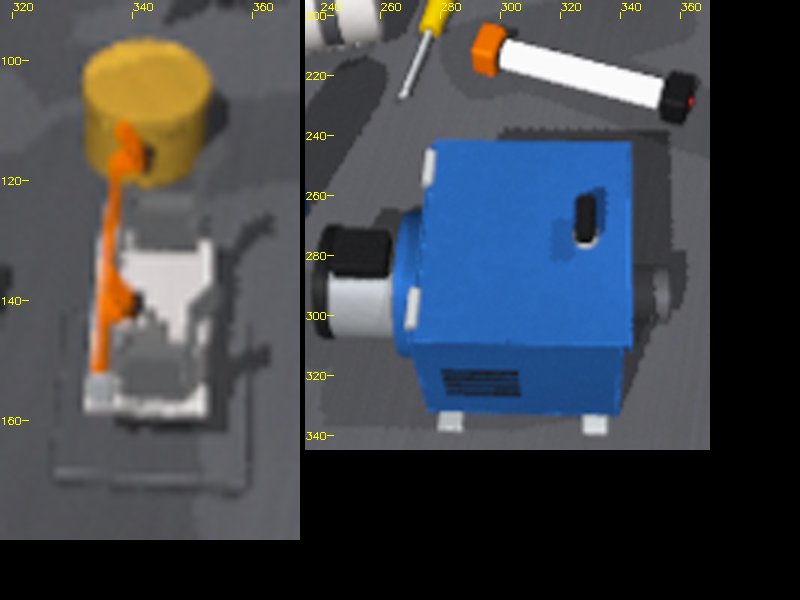

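View pics/scenec.png

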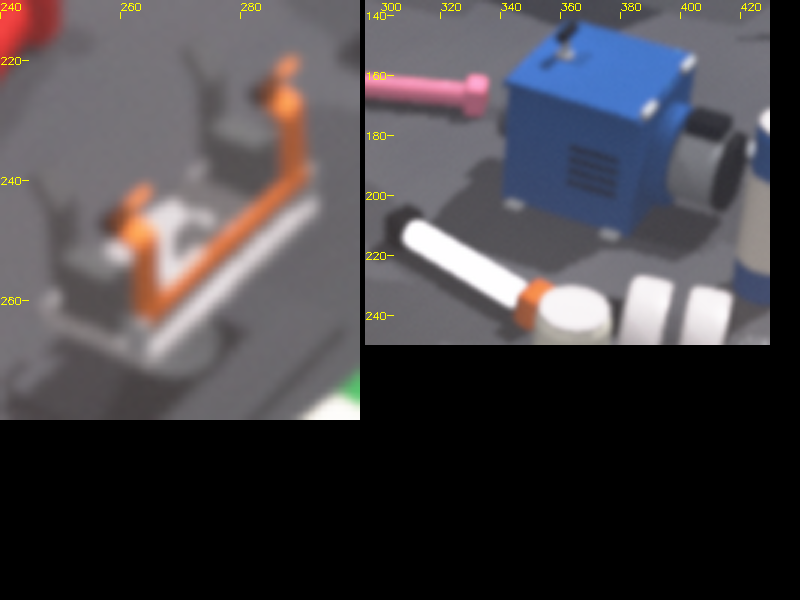

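The crops confirm it: a white tube with one orange and one black cap. Next I triangulate lamp, stand and flap bar from the two views.

```bash
cat > h.py <<'E'
from bench import arm
import numpy as np,cv2
from scipy.spatial.transform import Rotation as Ro
def ray(p,uv):
    R=np.array(p["R"]);d=R.T@np.linalg.solve(np.array(p["intrinsics"]),[uv[0],uv[1],1]);return -R.T@np.array(p["t"]),d/np.linalg.norm(d)
def plane(p,uv,z):
    c,d=ray(p,uv);return c+d*(z-c[2])/d[2]
def tri(obs):
    A=np.zeros((3,3));b=np.zeros(3)
    for p,uv in obs:
        c,d=ray(p,uv);M=np.eye(3)-np.outer(d,d);A+=M;b+=M@c
    X=np.linalg.solve(A,b);return X,[round(float(np.linalg.norm(np.cross(X-ray(p,u)[0],ray(p,u)[1]))),1) for p,u in obs]
def proj(p,X):
    v=np.array(p["intrinsics"])@(np.array(p["R"])@X+p["t"]);return v[:2]/v[2]
E
python3 - <<'E'
from h import *
np.set_printoptions(precision=1,suppress=True)
S=arm.camera_params("side");C=arm.camera_params("scene")
for n,a,b in [("orangeEnd",(300.7,212.3),(346,232.7)),("blackEnd",(353.3,226),(310,212.3)),("bar",(328.5,267.7),(362.3,146.3)),("lipfar",(338.8,111.3),(263.3,241.7)),("lipnear",(337.7,134),(288.3,220))]:
    print(n,*tri([(S,a),(C,b)]))
for uv in [(300.7,212.3),(353.3,226)]:print("z20",plane(S,uv,20))
for uv in [(278.3,242),(343.7,242),(343.7,310),(271.3,309)]:print("flap155",plane(S,uv,155))
E
```

```text
orangeEnd [584.6  17.1  25.1] [3.6, 3.6]
blackEnd [422.9  33.   21.3] [1.9, 1.9]
bar [453.7 269.1 187.1] [0.9, 0.9]
lipfar [ 534.1 -304.5  157.2] [1.3, 1.3]
lipnear [ 519.8 -192.6  161.1] [4.0, 4.0]
z20 [588.8  15.6  20. ]
z20 [424.6  33.3  20. ]
flap155 [591.3 207.3 155. ]
flap155 [433.1 175.4 155. ]
flap155 [403.3 346.5 155. ]
flap155 [559.6 375.9 155. ]
```

```bash
cat >> h.py <<'E'
def ori(yaw,tilt=0):
    """tool z down, tool x at yaw (deg, world); then tilted (rad) about the tool y"""
    a=np.radians(yaw);c,s=np.cos(a),np.sin(a)
    return Ro.from_matrix(np.array([[c,s,0],[s,-c,0],[0,0,-1]]))*Ro.from_rotvec([0,tilt,0])
def mv(pos,R):
    s=arm.read_state();R0=Ro.from_quat(s["ee_rot"])
    print("shift",np.round(R0.inv().apply(np.array(pos)-s["position"]),1).tolist(),"turn",np.round((R0.inv()*R).as_rotvec(),3).tolist())
E
python3 -c "
from h import *
mv([507,-250,290],ori(174))"
```

```text
shift [-419.3, 245.6, -95.7] turn [0.002, -0.0, 0.381]
```

servo_tool([
  [[85,-419,246,-96,0,0,0.381],[85,-419,246,-96,0,0,0.381],[85,-419,246,-96,0,0,0.381],[85,-419,246,-96,0,0,0.381],[85,-419,246,-96,0,0,0.381],[85,-419,246,-96,0,0,0.381],[85,-419,246,-96,0,0,0.381],[85,-419,246,-96,0,0,0.381],[85,-419,246,-96,0,0,0.381],[85,-419,246,-96,0,0,0.381]],
])

```text
clock: 1.35
position: [506.3, -249.7, 290.1]
ee_rot: [0.052, 0.999, 0.0, -0.001]
contact_force: [-0.7, 0.1, -0.0]
gripper_width: 85.3
grasp_force: 0.0
```

```bash
cat >> h.py <<'E'
import json
def look(name):
    p=arm.camera_params("wrist");cv2.imwrite(f"pics/{name}.png",arm.get_image("wrist")[:,:,::-1])
    json.dump({k:np.array(v).tolist() for k,v in p.items()},open(f"pics/{name}.json","w"));s=arm.read_state();print(s["clock"],s["position"].round(1),s["contact_force"].round(1))
def cam(name):return json.load(open(f"pics/{name}.json"))
E
python3 -c "
from h import *
look('w1');mv([506,25,190],ori(174))"
```

```text
1.4 [ 505.8 -250.3  290.2] [ 0.4  0.6 -0. ]
shift [28.5, 273.8, 100.3] turn [0.0, -0.002, 0.0]
```

View pics/w1.png

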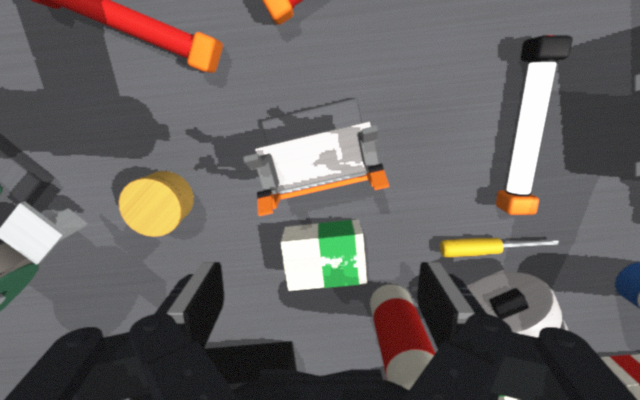

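Wrist view: the stand is around (315,165), with orange lips at (265,204) and (378,180). The lamp tube runs from (540,62) to (519,193). I'll enlarge it.

```bash
python3 - <<'E'
from h import *
np.set_printoptions(precision=1,suppress=True)
im=cv2.imread("pics/w1.png");s=4
def cr(x,y,w,h):
    c=cv2.resize(im[y:y+h,x:x+w],None,fx=s,fy=s,interpolation=cv2.INTER_CUBIC)
    for i in range(-(-x//10)*10,x+w,10):cv2.line(c,((i-x)*s,0),((i-x)*s,8 if i%50 else 20),(0,255,255))
    for j in range(-(-y//10)*10,y+h,10):cv2.line(c,(0,(j-y)*s),(8 if j%50 else 20,(j-y)*s),(0,255,255))
    return c
cv2.imwrite("pics/w1c.png",cr(240,90,160,135))
W=cam("w1");S=arm.camera_params("side")
for n,a in [("black",(540.5,61.5)),("orange",(519,193))]:print(n,plane(W,a,20))
E
```

```text
black [421.5  31.8  20. ]
orange [589.8  18.1  20. ]
```

View pics/w1c.png

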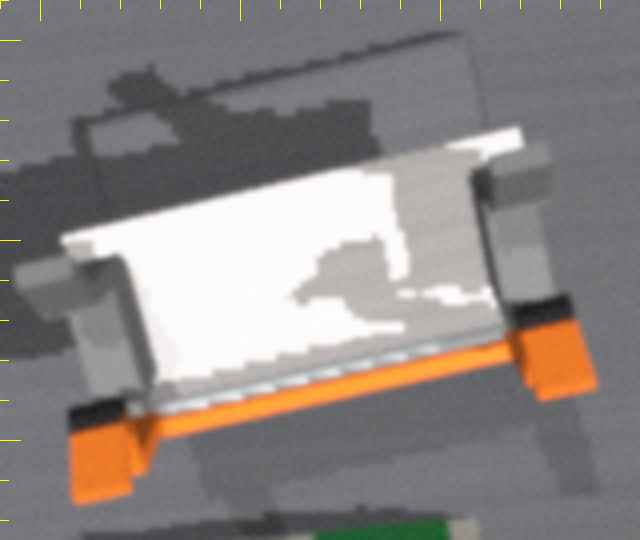

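```bash
python3 - <<'E'
from h import *
np.set_printoptions(precision=1,suppress=True)
W=cam("w1");P=lambda x,y,z:plane(W,(240+x/4,90+y/4),z)
def pr(n,a,b):d=b-a;print(n,a,b,"mid",(a+b)/2,"len",np.linalg.norm(d),"yaw-x",np.degrees(np.arctan2(-d[0],d[1])))
pr("lip157",P(103,497,157),P(568,392,157))
for z in(0,4,8):pr(f"foot{z}",P(75,122,z),P(460,32,z))
pr("prongtop147",P(42,261,147),P(522,150,147))
pr("seat106 left-edges in-face",P(125,262,120),P(475,178,120))
S=arm.camera_params("side");C=arm.camera_params("scene")
print(tri([(W,(240+568/4,90+392/4)),(S,(337.7,134)),(C,(288.3,220))]))
print(tri([(W,(240+103/4,90+497/4)),(S,(338.8,111.3)),(C,(263.3,241.7))]))
# project model of stand for check
a=np.radians(8);ex=np.array([np.cos(a),np.sin(a),0]);ey=np.array([-np.sin(a),np.cos(a),0])
E
```

```text
lip157 [ 537.  -306.3  157. ] [ 521.9 -191.6  157. ] mid [ 529.4 -248.9  157. ] len 115.69179167239554 yaw-x 7.483563563278006
foot0 [ 457.3 -328.     0. ] [ 441.6 -196.4    0. ] mid [ 449.4 -262.2    0. ] len 132.5086626121396 yaw-x 6.817339741711384
foot4 [ 457.  -327.3    4. ] [ 441.4 -196.8    4. ] mid [ 449.2 -262.     4. ] len 131.37976707020545 yaw-x 6.817339741711388
foot8 [ 456.8 -326.5    8. ] [ 441.3 -197.2    8. ] mid [ 449.1 -261.9    8. ] len 130.25087152827132 yaw-x 6.81733974171139
prongtop147 [ 479.4 -313.8  147. ] [ 465.1 -197.9  147. ] mid [ 472.2 -255.8  147. ] len 116.77555319127954 yaw-x 7.046434683577322
seat106 left-edges in-face [ 486.2 -298.5  120. ] [ 474.  -206.6  120. ] mid [ 480.1 -252.5  120. ] len 92.68769971832053 yaw-x 7.572626228440309
(array([ 520.1, -192.5,  161.3]), [0.6, 4.3, 3.8])
(array([ 535.2, -305.4,  157.8]), [1.6, 2.1, 1.0])
```

servo_tool([
  [[85,29,274,100,0,0,0],[85,29,274,100,0,0,0],[85,29,274,100,0,0,0],[85,29,274,100,0,0,0],[85,29,274,100,0,0,0],[85,29,274,100,0,0,0],[85,29,274,100,0,0,0]],
])

```text
clock: 2.28
position: [506.2, 24.2, 191.0]
ee_rot: [0.053, 0.999, -0.0, 0.0]
contact_force: [0.0, -0.2, 0.4]
gripper_width: 84.7
grasp_force: 0.0
```

servo_tool([
  [[85,0,0.6,60,0,0,-0.01],[85,0,0.6,120,0,0,-0.01],[85,0,0.6,165,0,0,-0.01],[85,0,0.6,185,0,0,-0.01],[85,0,0.6,185,0,0,-0.01],[15,0,0.6,185,0,0,-0.01],[15,0,0.6,185,0,0,-0.01],[15,0,0.6,185,0,0,-0.01],[15,0,0.6,185,0,0,-0.01],[15,0,0.6,185,0,0,-0.01]],
])

```text
clock: 3.52
position: [506.4, 26.2, 6.0]
ee_rot: [0.047, 0.999, 0.0, 0.0]
contact_force: [-0.3, -0.6, 0.1]
gripper_width: 15.1
grasp_force: 0.0
```

servo_tool([
  [[15,0,0,0,0,0,0],[15,0,0,0,0,0,0],[15,0,0,-60,0,0,0],[15,0,0,-120,0,0,0],[15,0,0,-180,0,0,0],[15,0,0,-230,0,0,0],[15,0,0,-230,0,0,0],[15,0,0,-230,0,0,0]],
])

```text
clock: 4.53
position: [505.7, 26.1, 235.2]
ee_rot: [0.047, 0.999, 0.0, -0.001]
contact_force: [-0.2, -0.1, -0.8]
gripper_width: 15.1
grasp_force: 0.0
```

```bash
python3 -c "
from h import *
s=arm.read_state();print(s['gripper_width'],s['grasp_force'],s['joints'])
look('w2');mv([503.4,-252.4,225],ori(97.1))"
```

```text
15.108577280338805 0.0 [ 3.72099320e-01  1.53610489e-01 -2.08294548e-01 -7.56174714e-04
 -1.20982593e+00 -2.03709458e+00]
4.575 [505.4  25.9 234.5] [ 0.1 -0.3 -0.9]
shift [-24.3, -277.3, 9.6] turn [-0.002, -0.002, 1.352]
```

View pics/w2.png

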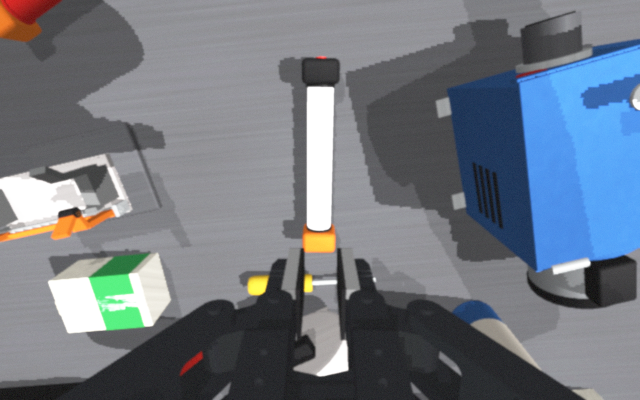

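The grasp missed: the fingers closed to 15 mm. The lamp still lies at (320,87)–(319,228) in the picture, so I compare that with where the TCP projects.

```bash
python3 - <<'E'
from h import *
np.set_printoptions(precision=1,suppress=True)
for n,ps in (("w1",[(540.5,61.5),(519,193)]),("w2",[(320,87),(319,228)])):
    W=cam(n);print(n,"cam",ray(W,(320,200)),[plane(W,p,20) for p in ps])
s=arm.read_state();W=cam("w2")
print(proj(W,s["position"]),proj(W,s["position"]+[0,0,19]),s["joints"],Ro.from_quat(s["ee_rot"]).as_matrix())
S=arm.camera_params("side");print("TCP in side",proj(S,s["position"]))
cv2.imwrite("pics/s2.png",arm.get_image("side")[:,:,::-1])
E
```

```text
w1 cam (array([ 427.6, -241. ,  469.5]), array([ 0.3, -0. , -1. ])) [array([421.5,  31.8,  20. ]), array([589.8,  18.1,  20. ])]
w2 cam (array([426.9,  34.1, 414.5]), array([ 0.3, -0. , -1. ])) [array([423.1,  33.9,  20. ]), array([590.3,  16.8,  20. ])]
[319.2 234.4] [319.1 249.1] [ 0.4  0.2 -0.2 -0.  -1.2 -2. ] [[-1.   0.1 -0. ]
 [ 0.1  1.  -0. ]
 [ 0.  -0.  -1. ]]
TCP in side [326.9 171.8]
```

View pics/s2.png

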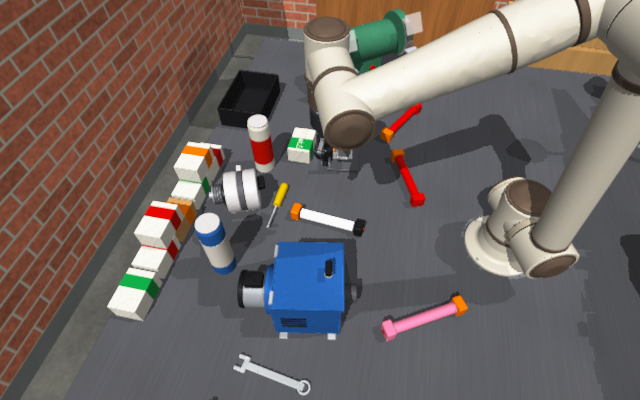

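```bash
python3 - <<'E'
from h import *
np.set_printoptions(precision=1,suppress=True,linewidth=200)
g=cv2.cvtColor(cv2.imread("pics/w2.png"),6)
for r in range(240,272,3):print(r,g[r,280:362:2])
s=arm.read_state();W=cam("w2");R=Ro.from_quat(s["ee_rot"])
for z in(0,-10,-19,-30,-40):print(z,[proj(W,s["position"]+R.apply([x,y,z])).round() for x in(11,-11) for y in(-7.5,7.5)])
E
```

```text
240 [154 153 151 153 151 150 150 153 149 151 150 145 176 205 207 206 209 209 208 210 210 211 212 213 214 214 210 189 134 132 138 153 154 149 154 154 155 152 152 148 152]
243 [147 149 151 150 150 148 151 150 152 151 151 150 177 203 205 205 207 206 206 205 207 208 211 211 212 213 211 189 130 132 142 147 149 149 152 152 150 150 153 152 153]
246 [152 150 151 148 151 144 150 150 150 151 144 143 173 202 205 205 206 203 206 207 206 207 206 207 209 209 207 188 131 128 146 150 148 151 149 147 150 150 150 148 153]
249 [151 155 152 150 149 139 135 138 138 137  98  43 143 199 202 202 201 204 204 204 202 205 205 204 205 205 202 178 115  44  70 132 139 135 137 137 145 151 153 151 152]
252 [146 149 150 149 144 140 139 138 140 134  78  37 103 173 175 172 168 171 169 167 171 166 169 167 168 166 161 141 112  37  58 127 138 138 139 136 143 151 152 152 152]
255 [152 153 153 148 142 139 138 140 138 129  63  36  95 146 149 148 150 150 150 148 153 151 153 153 157 154 154 154 128  31  49 123 140 139 138 138 141 147 150 150 149]
258 [113 116 112 120 137 138 141 137 137 123  49  31  97 151 155 151 148 151 150
[... 512 characters left out ...]
49 152 151 148 150 148 150 150 150 109  31  31  64 131 138 140 141 139 135  76  43  39]
270 [ 49  47  87 136 139 138 141 139 134  66  40  31  60 117 140 151 149 150 149 149 151 151 150 148 150 147 147 143 104  33  36  48 124 138 141 140 140 135 102  49  47]
0 [array([306., 216.]), array([332., 216.]), array([306., 251.]), array([332., 251.])]
-10 [array([305., 223.]), array([333., 223.]), array([306., 260.]), array([332., 260.])]
-19 [array([304., 230.]), array([334., 230.]), array([305., 268.]), array([333., 268.])]
-30 [array([303., 239.]), array([334., 239.]), array([304., 279.]), array([334., 279.])]
-40 [array([302., 248.]), array([335., 248.]), array([303., 290.]), array([335., 290.])]
```

The images explain the miss. The fingertips sit about 40 mm short of the reported TCP, so at "z=6" they closed above the tube. I'll confirm by touching the bare bench beside the lamp.

servo_tool([
  [[15,0,60,60,0,0,0],[15,0,60,120,0,0,0],[15,0,60,180,0,0,0],[15,0,60,230,0,0,0],[15,0,60,245,0,0,0],[15,0,60,250,0,0,0],[15,0,60,255,0,0,0],[15,0,60,255,0,0,0]],
])

```text
clock: 5.62
position: [513.1, 86.3, -17.7]
ee_rot: [0.047, 0.999, 0.001, 0.001]
contact_force: [-0.1, 0.1, -0.2]
gripper_width: 15.4
grasp_force: 0.0
```

servo_tool([
  [[15,0,0,3,0,0,0],[15,0,0,6,0,0,0],[15,0,0,8,0,0,0],[15,0,0,10,0,0,0],[15,0,0,10,0,0,0]],
])

```text
clock: 6.25
position: [511.8, 85.7, -29.4]
ee_rot: [0.047, 0.999, -0.0, -0.0]
contact_force: [0.1, 0.1, 1.1]
gripper_width: 15.0
grasp_force: 0.0
```

servo_tool([
  [[15,0,0,2,0,0,0],[15,0,0,4,0,0,0],[15,0,0,6,0,0,0],[15,0,0,8,0,0,0],[15,0,0,8,0,0,0]],
])

```text
clock: 6.88
position: [512.0, 85.8, -36.2]
ee_rot: [0.047, 0.999, -0.0, 0.0]
contact_force: [-3.0, -0.6, 8.9]
gripper_width: 14.7
grasp_force: 4.4
```

Contact at TCP z≈-36, so the true fingertips are about 36 mm behind the reported TCP. I'll regrasp the lamp with that offset.

servo_tool([
  [[60,0,0,-60,0,0,0],[85,0,-30,-90,0,0,0],[85,0,-61,-90,0,0,0],[85,0,-61,-90,0,0,0],[85,0,-61,-40,0,0,0],[85,0,-61,0,0,0,0],[85,0,-61,5,0,0,0],[85,0,-61,5,0,0,0],[15,0,-61,5,0,0,0],[15,0,-61,5,0,0,0]],
])

```text
clock: 8.12
position: [507.9, 25.5, -39.8]
ee_rot: [0.046, 0.999, 0.0, 0.002]
contact_force: [-3.0, 0.5, 29.5]
gripper_width: 51.3
grasp_force: 14.6
```

servo_tool([
  [[15,0,0,0,0,0,0],[15,0,0,0,0,0,0],[15,0,0,0,0,0,0],[15,0,0,0,0,0,0]],
])

```text
clock: 8.62
position: [511.0, 26.2, -36.6]
ee_rot: [0.045, 0.999, 0.001, 0.005]
contact_force: [-3.5, 0.4, 26.3]
gripper_width: 26.5
grasp_force: 65.8
```

servo_tool([
  [[15,0,0,-50,0,0,0],[15,0,0,-110,0,0,0],[15,0,0,-170,0,0,0],[15,0,0,-210,0,0,0],[15,0,0,-210,0,0,0],[15,0,0,-210,0,0,0]],
])

```text
clock: 9.38
position: [505.1, 25.0, 167.2]
ee_rot: [0.047, 0.999, 0.0, -0.001]
contact_force: [-0.6, -0.2, -1.8]
gripper_width: 26.5
grasp_force: 59.4
```

```bash
python3 -c "
from h import *
s=arm.read_state();print(s['gripper_width'],s['grasp_force'],s['joints'].round(2))
look('w3');mv([503.4,-252.4,170],ori(97.1))
mv([503.4,-252.4,170],ori(277.1))
im=cv2.imread('pics/w3.png');m=(im.min(2)>195)&(np.arange(640)[None,:]>220)&(np.arange(640)[None,:]<420);m=cv2.morphologyEx(m.astype('uint8'),cv2.MORPH_OPEN,np.ones((9,9)))
n,l,st,c=cv2.connectedComponentsWithStats(m);print(st[1:],c[1:])
im=im[60:,140:500];cv2.imwrite('pics/w3c.png',cv2.resize(im,None,fx=1.7,fy=1.7))"
```

```text
26.4618346166219 59.39008712768555 [ 0.37  0.21 -0.32 -0.   -1.05 -2.04]
9.425 [504.9  24.8 166.5] [ 0.6  0.3 -2.1]
shift [-24.8, -276.1, -3.4] turn [-0.002, -0.002, 1.352]
shift [-24.8, -276.1, -3.4] turn [0.002, -0.003, -1.789]
[[  282    64    83   311 22220]] [[321.29041404 209.79018902]]
```

```bash
python3 - <<'E'
from h import *
np.set_printoptions(precision=1,suppress=True,linewidth=200)
im=cv2.imread("pics/w3.png").astype(int)
for r in [30,40,50,55,60,65,70,80,100,150,200]+list(range(230,330,10)):
    w=np.where(im[r,200:440].min(1)>195)[0]+200;print(r,w.min() if len(w) else 0,w.max() if len(w) else 0,im[r,321])
W=cam("w3");s=arm.read_state();p=s["position"];R=Ro.from_quat(s["ee_rot"])
for x in(-112,-86,0,86,112):print(x,proj(W,p+R.apply([x,0,-57+14])))
E
```

```text
30 0 0 [17 21 20]
40 0 0 [18 14 10]
50 0 0 [ 7 12  9]
55 0 0 [27 23 23]
60 0 0 [21 18 24]
65 284 356 [239 239 240]
70 282 364 [237 238 239]
80 282 363 [238 238 239]
100 282 363 [238 238 239]
150 284 360 [239 240 240]
200 285 358 [239 239 240]
230 286 356 [239 239 240]
240 286 356 [238 239 240]
250 286 355 [239 239 241]
260 287 355 [239 239 241]
270 287 354 [238 239 239]
280 288 353 [239 238 240]
290 288 353 [239 239 240]
300 288 352 [240 239 241]
310 289 352 [239 240 240]
320 289 352 [238 239 239]
-112 [319.1 450.5]
-86 [319.  415.3]
0 [318.9 272.8]
86 [318.7  71.5]
112 [318.7  -6.9]
```

servo_tool([
  [[15,0,-10,-40,0,0,-0.1],[15,-25,-276,-40,0,0,-1.789],[15,-25,-276,-40,0,0,-1.789],[15,-25,-276,-40,0,0,-1.789],[15,-25,-276,-40,0,0,-1.789],[15,-25,-276,-40,0,0,-1.789],[15,-25,-276,-40,0,0,-1.789],[15,-25,-276,-40,0,0,-1.789],[15,-25,-276,-40,0,0,-1.789],[15,-25,-276,-40,0,0,-1.789]],
])

```text
clock: 10.68
position: [504.1, -251.8, 205.4]
ee_rot: [0.72, -0.693, -0.002, 0.001]
contact_force: [0.4, 0.5, -1.8]
gripper_width: 26.3
grasp_force: 59.6
```

servo_tool([
  [[15,0,0,0,0,0,0],[15,0,0,0,0,0,0]],
])

```text
clock: 10.92
position: [504.7, -251.9, 206.7]
ee_rot: [0.718, -0.697, -0.001, 0.001]
contact_force: [0.2, -0.6, -2.4]
gripper_width: 26.3
grasp_force: 59.6
```

```bash
python3 - <<'E'
from h import *
s=arm.read_state();print(s['gripper_width'],s['grasp_force'],s['joints'].round(2))
look('w4')
mv([503.4,-252.4,135],ori(277.1))
E
```

```text
26.29272485083055 59.56952154636383 [-0.18  0.27 -0.12 -0.   -1.18  0.21]
10.975 [ 504.9 -251.9  207. ] [ 0.3  0.4 -1.5]
shift [0.5, 1.4, 72.0] turn [0.002, 0.001, -0.094]
```

servo_tool([
  [[15,0.5,1.4,30,0,0,-0.094],[15,0.5,1.4,72,0,0,-0.094],[15,0.5,1.4,95,0,0,-0.094],[15,0.5,1.4,110,0,0,-0.094],[15,0.5,1.4,116,0,0,-0.094],[15,0.5,1.4,116,0,0,-0.094],[15,0.5,1.4,116,0,0,-0.094]],
])

```text
clock: 11.85
position: [502.5, -252.7, 92.6]
ee_rot: [0.75, -0.661, -0.001, 0.001]
contact_force: [-5.9, 0.5, 2.6]
gripper_width: 26.6
grasp_force: 59.8
```

```bash
python3 - <<'E'
from h import *
s=arm.read_state();print(s['gripper_width'],s['wrist_torque'])
look('w5');mv([503.4,-252.4,63],ori(277.1))
im=arm.get_image("scene")[:,:,::-1];im2=arm.get_image("side")[:,:,::-1]
a=cv2.resize(im[180:300,210:330],None,fx=4,fy=4,interpolation=2);b=cv2.resize(im2[80:200,290:370],None,fx=4,fy=4,interpolation=2)
cv2.imwrite("pics/st.png",np.hstack([a,b]))
E
```

```text
26.632753288049212 [0.2663026  1.52466384 0.18921483]
11.9 [ 502.6 -252.7   92.7] [-4.8  0.2  3.1]
shift [-0.2, -0.9, 29.7] turn [0.002, 0.0, 0.002]
```

View pics/st.png

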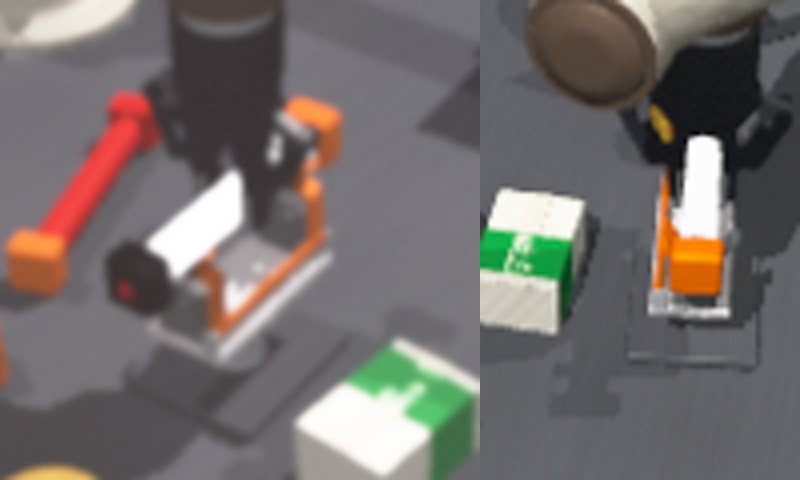

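The picture shows the tube entering both forks, with the orange cap towards +y and the black one towards -y, above the seats. The lip pushes it by about 5 N in -x, so I shift 1 mm towards -x and press down.

servo_tool([
  [[15,0,1,4,0,0,0],[15,0,1,8,0,0,0],[15,0,1,12,0,0,0],[15,0,1,14,0,0,0],[15,0,1,14,0,0,0]],
])

```text
clock: 12.62
position: [501.6, -252.9, 79.4]
ee_rot: [0.751, -0.661, -0.001, 0.001]
contact_force: [-6.1, 1.5, 5.3]
gripper_width: 26.2
grasp_force: 60.2
```

servo_tool([
  [[15,0,0,4,0,0,0],[15,0,0,8,0,0,0],[15,0,0,12,0,0,0],[15,0,0,16,0,0,0],[15,0,0,17,0,0,0],[15,0,0,17,0,0,0]],
])

```text
clock: 13.38
position: [504.1, -253.0, 63.2]
ee_rot: [0.751, -0.661, 0.001, -0.0]
contact_force: [-4.7, 3.1, 10.9]
gripper_width: 26.2
grasp_force: 61.0
```

servo_tool([
  [[15,0,0,2,0,0,0],[15,0,0,4,0,0,0],[15,0,0,4,0,0,0],[15,0,0,4,0,0,0]],
])

```text
clock: 13.88
position: [504.2, -253.1, 63.0]
ee_rot: [0.751, -0.66, 0.002, -0.0]
contact_force: [-10.5, 8.7, 30.6]
gripper_width: 26.6
grasp_force: 62.9
```

```bash
python3 - <<'E'
from h import *
s=arm.read_state();print(s['position'],s['contact_force'],s['wrist_torque'],s['gripper_width'])
E
```

```text
[ 504.23400573 -253.10925448   63.03910716] [-10.49767966   8.69538382  30.61701049] [ 2.4040148   3.07765599 -0.05970245] 26.635407430278274
```

Hard bottom: z stopped at 63 (tube at 120) while the force rose to 30 N, so it is home. Ease off, open and rise.

servo_tool([
  [[15,0,0,-4,0,0,0],[15,0,0,-4,0,0,0],[85,0,0,-4,0,0,0],[85,0,0,-4,0,0,0],[85,0,0,-4,0,0,0],[85,0,0,-4,0,0,0],[85,0,0,-40,0,0,0],[85,0,0,-100,0,0,0],[85,0,0,-140,0,0,0],[85,0,0,-140,0,0,0]],
])

```text
clock: 15.12
position: [505.1, -253.5, 200.9]
ee_rot: [0.75, -0.661, 0.004, -0.002]
contact_force: [-0.5, 0.0, -0.6]
gripper_width: 85.3
grasp_force: 0.0
```

```bash
python3 - <<'E'
from h import *
np.set_printoptions(precision=1,suppress=True,linewidth=200)
look('w6');W=cam('w6')
im=cv2.imread("pics/w6.png")
# tube mask
m=cv2.morphologyEx((im.min(2)>215).astype('uint8'),cv2.MORPH_OPEN,np.ones((7,7)));n,l,st,c=cv2.connectedComponentsWithStats(m);print(st[1:].tolist(),c[1:])
hsv=cv2.cvtColor(im,40);o=cv2.inRange(hsv,(5,150,120),(20,255,255));n,l,st,c=cv2.connectedComponentsWithStats(o);print([(a.tolist(),b) for a,b in zip(st[1:],c[1:]) if a[4]>60])
for y in(-86,0,86):
    a=np.radians(7.1);print(y,proj(W,np.array([503.4-np.sin(a)*y,-252.4+np.cos(a)*y,134])))
E
```

```text
15.175 [ 503.6 -252.8  198.2] [-0.1 -0.2 -0.9]
[[303, 81, 40, 208, 6901], [132, 88, 79, 98, 4769]] [[322.5 179. ]
 [171.4 123.8]]
[([447, 38, 57, 46, 1542], array([477. ,  62.9])), ([280, 110, 24, 137, 1065], array([290.1, 154.5])), ([469, 149, 52, 32, 1109], array([496.4, 164.9])), ([286, 257, 21, 33, 482], array([294.7, 273.4])), ([297, 293, 48, 28, 1239], array([320.2, 306.8]))]
-86 [322.5  80.2]
0 [321.9 199.7]
86 [321.4 297.4]
```

```bash
python3 -c "
from h import *
mv([454,269,250],ori(10.6))"
```

```text
shift [-523.8, -16.7, -52.1] turn [-0.002, -0.003, -1.63]
```

servo_tool([
  [[85,-20,-1,-30,0,0,-0.1],[85,-524,-17,-52,0,0,-1.63],[85,-524,-17,-52,0,0,-1.63],[85,-524,-17,-52,0,0,-1.63],[85,-524,-17,-52,0,0,-1.63],[85,-524,-17,-52,0,0,-1.63],[85,-524,-17,-52,0,0,-1.63],[85,-524,-17,-52,0,0,-1.63],[85,-524,-17,-52,0,0,-1.63],[85,-524,-17,-52,0,0,-1.63]],
])

```text
clock: 16.42
position: [452.5, 272.3, 246.6]
ee_rot: [0.995, 0.096, -0.001, 0.001]
contact_force: [-0.8, -0.7, -0.1]
gripper_width: 84.8
grasp_force: 0.0
```

servo_tool([
  [[85,0,0,0,0,0,0],[85,0,0,0,0,0,0]],
])

```text
clock: 16.68
position: [453.5, 267.9, 248.2]
ee_rot: [0.996, 0.092, -0.001, 0.0]
contact_force: [-0.5, -0.3, -0.0]
gripper_width: 85.1
grasp_force: 0.0
```

```bash
python3 - <<'E'
from h import *
np.set_printoptions(precision=1,suppress=True,linewidth=200)
look('w7');W=cam('w7');im=cv2.imread("pics/w7.png");print(arm.read_state()["joints"].round(2))
hsv=cv2.cvtColor(im,40);b=cv2.inRange(hsv,(100,120,60),(125,255,255))
n,l,st,c=cv2.connectedComponentsWithStats(b);k=1+st[1:,4].argmax();print("blue",st[k])
cn=cv2.findContours((l==k).astype('uint8'),0,2)[0];cn=max(cn,key=cv2.contourArea);q=cv2.approxPolyDP(cn,6,True)[:,0];print(q.tolist())
for z in(153,157):print(z,[plane(W,p,z)[:2] for p in q])
d=((im.max(2)<75)&(np.arange(400)[:,None]<330)).astype('uint8');n,l,st,c=cv2.connectedComponentsWithStats(d);print([(a.tolist(),e.tolist()) for a,e in zip(st[1:],c[1:]) if a[4]>80])
print("pred bar",[proj(W,np.array([454+o*np.sin(np.radians(-10.6)),269+o*.983,187])) for o in(-18,0,18)])
E
```

```text
16.725 [453.7 267.8 248.5] [ 0.2 -0.   0.2]
[ 0.8  0.2 -0.1 -0.  -1.2  0.9]
blue [  201     0   240   229 46730]
[[205, 16], [221, 227], [418, 228], [435, 17], [424, 26], [383, 26], [376, 0], [263, 0], [258, 25], [217, 25]]
153 [array([564.7, 373.7]), array([402.2, 346.8]), array([432.6, 177.5]), array([594.6, 210. ]), array([587.4, 216.2]), array([582. , 245.6]), array([597.3, 254.5]), array([582.5, 333.9]), array([565.9, 335.3]), array([560.4, 364.7])]
157 [array([564.2, 372.4]), array([404.1, 345.9]), array([434., 179.]), array([593.6, 211. ]), array([586.6, 217.2]), array([581.2, 246.2]), array([596.4, 255. ]), array([581.8, 333.1]), array([565.4, 334.6]), array([560. , 363.5])]
[([297, 190, 47, 20, 889], [319.955005624297, 199.9583802024747]), ([131, 262, 93, 68, 2565], [190.64873294346978, 306.8717348927875]), ([418, 262, 94, 68, 2737], [450.92619656558276, 305.89002557544757]), ([277, 273, 29, 57, 194], [290.6443298969072, 302.0773195876289]), ([175, 275, 17, 13, 100], [182.87, 281.66]), ([528, 308, 74, 22, 630], [556.115873015873, 319.1714285714286])]
pred bar [array([343.7, 198.8]), array([319.5, 198.9]), array([295.3, 198.9])]
```

The bar blob is at (320,200), against a prediction of (319.5,199), so its pose is confirmed. Lower and grip the bar's flat ends.

servo_tool([
  [[85,0,0,60,0,0,0],[85,0,0,105,0,0,0],[85,0,0,117,0,0,0],[85,0,0,117,0,0,0],[20,0,0,117,0,0,0],[20,0,0,117,0,0,0],[20,0,0,117,0,0,0],[20,0,0,117,0,0,0],[20,0,0,117,0,0,0],[20,0,0,117,0,0,0]],
])

```text
clock: 17.98
position: [454.3, 268.5, 133.5]
ee_rot: [0.996, 0.093, 0.001, 0.001]
contact_force: [0.1, -3.3, 5.7]
gripper_width: 34.4
grasp_force: 60.0
```

```bash
cat >> h.py <<'E'
def arc(ths,tau):
    s=arm.read_state();R0=Ro.from_quat(s["ee_rot"]);h=np.array([578,291.3,153]);a=np.radians(10.3);ex=np.array([np.cos(a),np.sin(a),0]);ez=np.array([0,0,1]);ey=np.cross(ez,ex)
    bar=lambda t:h+128*(-np.cos(t)*ex+np.sin(t)*ez)+32*(np.sin(t)*ex+np.cos(t)*ez)
    G=s["position"]-R0.apply([0,0,55]);v=G-h;th=np.arctan2(32,-128)-np.arctan2(v@ez,v@ex);r=np.hypot(v@ex,v@ez)
    print("z",s["clock"],"theta now",round(th,3),"r",round(r,1),"(132) lateral",round(v@ey,1),s["gripper_width"].round(1),s["contact_force"].round(1))
    for t in ths:
        u=max(0,tau(t));R=Ro.from_rotvec(ey*(u-tau(th) if u else 0))*R0 if False else Ro.from_rotvec(ey*u)*ori(10.3)
        P=bar(t)+ey*(v@ey)+R.apply([0,0,55])
        print(round(t,2),R0.inv().apply(P-s["position"]).round(1).tolist(),(R0.inv()*R).as_rotvec().round(3).tolist())
E
python3 -c "
from h import *
arc(np.arange(.15,1.9,.15),lambda t:.25*t)"
```

```text
Traceback (most recent call last):
  File "h.py", line 31, in arc
    print("z",s["clock"],"theta now",round(th,3),"r",round(r,1),"(132) lateral",round(v@ey,1),s["gripper_width"].round(1),s["contact_force"].round(1))
                                                                                              ^^^^^^^^^^^^^^^^^^^^^^^^
AttributeError: 'float' object has no attribute 'round'
```

```bash
sed -i 's/s\["gripper_width"\].round(1),s/round(s["gripper_width"],1),s/' h.py
python3 -c "
from h import *
arc(np.arange(.15,1.9,.15),lambda t:.25*t)"
```

```text
z 17.975 theta now 0.03 r 130.8 (132) lateral -0.2 34.4 [ 0.1 -3.3  5.7]
0.15 [2.0, -0.0, -15.3] [0.001, -0.039, 0.007]
0.3 [8.9, 0.0, -33.1] [0.002, -0.076, 0.007]
0.45 [18.4, 0.1, -49.3] [0.002, -0.114, 0.007]
0.6 [30.1, 0.2, -63.8] [0.002, -0.151, 0.007]
0.75 [43.8, 0.3, -76.1] [0.002, -0.189, 0.007]
0.9 [59.2, 0.4, -86.0] [0.002, -0.226, 0.006]
1.05 [75.7, 0.6, -93.3] [0.002, -0.264, 0.006]
1.2 [93.1, 0.7, -97.7] [0.002, -0.301, 0.006]
1.35 [110.9, 0.8, -99.4] [0.002, -0.339, 0.006]
1.5 [128.7, 0.9, -98.1] [0.003, -0.376, 0.006]
1.65 [145.9, 1.0, -94.0] [0.003, -0.414, 0.006]
1.8 [162.3, 1.1, -87.1] [0.003, -0.451, 0.006]
```

servo_tool([
  [[20,0,0,-7,0,-0.02,0],[20,2,0,-15,0,-0.04,0],[20,5,0,-24,0,-0.06,0],[20,9,0,-33,0,-0.076,0],[20,18,0,-49,0,-0.114,0],[20,30,0,-64,0,-0.151,0],[20,44,0,-76,0,-0.189,0],[20,44,0,-76,0,-0.189,0]],
])

```text
clock: 18.98
position: [495.8, 275.8, 207.7]
ee_rot: [0.991, 0.091, -0.097, 0.01]
contact_force: [-3.4, -3.6, 1.2]
gripper_width: 34.5
grasp_force: 61.0
```

```bash
python3 -c "
from h import *
arc(np.arange(.9,1.9,.15),lambda t:.25*t)"
```

```text
z 18.975 theta now 0.735 r 130.9 (132) lateral -0.3 34.5 [-3.4 -3.6  1.2]
0.9 [14.2, -0.1, -14.9] [0.004, -0.03, 0.004]
1.05 [29.1, 0.0, -25.2] [0.004, -0.068, 0.004]
1.2 [45.3, 0.1, -33.0] [0.004, -0.105, 0.004]
1.35 [62.4, 0.2, -38.1] [0.004, -0.143, 0.004]
1.5 [80.0, 0.3, -40.3] [0.004, -0.18, 0.004]
1.65 [97.8, 0.3, -39.6] [0.004, -0.218, 0.004]
1.8 [115.1, 0.4, -36.1] [0.004, -0.255, 0.003]
```

Following the arc well, with low forces. Continue.

servo_tool([
  [[20,7,0,-8,0,-0.015,0],[20,14,0,-15,0,-0.03,0],[20,29,0,-25,0,-0.068,0],[20,45,0,-33,0,-0.105,0],[20,62,0,-38,0,-0.143,0],[20,80,0,-40,0,-0.18,0],[20,98,0,-40,0,-0.218,0],[20,112,0,-37,0,-0.25,0],[20,115,0,-36,0,-0.255,0],[20,115,0,-36,0,-0.255,0]],
])

```text
clock: 20.23
position: [614.7, 297.2, 221.5]
ee_rot: [0.971, 0.089, -0.22, 0.022]
contact_force: [0.3, -6.5, -0.1]
gripper_width: 34.4
grasp_force: 59.7
```

```bash
python3 -c "
from h import *
arc([1.8],lambda t:.25*t)"
```

```text
z 20.225 theta now 1.802 r 133.0 (132) lateral -0.4 34.4 [ 0.3 -6.5 -0.1]
1.8 [-0.5, -0.3, 1.0] [0.006, -0.004, 0.002]
```

servo_tool([
  [[80,0,0,0,0,0,0],[80,0,0,0,0,0,0],[80,0,0,0,0,0,0],[80,0,0,0,0,0,0],[80,0,0,-20,0,0,0],[80,0,0,-60,0,0,0],[80,0,0,-110,0,0,0],[80,0,0,-160,0,0,0],[80,0,0,-160,0,0,0]],
])

```text
clock: 21.35
position: [659.3, 302.1, 350.2]
ee_rot: [0.973, 0.09, -0.214, 0.019]
contact_force: [0.1, 1.0, -1.2]
gripper_width: 79.7
grasp_force: 0.0
```

```bash
python3 -c "
from h import *
s=arm.read_state();print(s['joints'].round(2))
mv([499,277,370],ori(280.3))"
```

```text
[ 0.57  0.93  1.41 -0.25 -2.43  1.03]
shift [-155.6, -4.7, 50.0] turn [0.339, 0.34, 1.548]
```

servo_tool([
  [[80,-60,-2,15,0.04,0.04,0.2],[80,-110,-4,32,0.1,0.1,0.5],[80,-156,-5,50,0.339,0.34,1.548],[80,-156,-5,50,0.339,0.34,1.548],[80,-156,-5,50,0.339,0.34,1.548],[80,-156,-5,50,0.339,0.34,1.548],[80,-156,-5,50,0.339,0.34,1.548],[80,-156,-5,50,0.339,0.34,1.548],[80,-156,-5,50,0.339,0.34,1.548],[80,-156,-5,50,0.339,0.34,1.548]],
])

```text
clock: 22.6
position: [497.9, 278.1, 371.5]
ee_rot: [0.768, -0.641, 0.001, -0.003]
contact_force: [0.1, -0.4, -0.4]
gripper_width: 80.0
grasp_force: 0.0
```

```bash
python3 - <<'E'
from h import *
np.set_printoptions(precision=1,suppress=True,linewidth=200)
s=arm.read_state();print(s['joints'].round(2),s['ee_rot'].round(3))
look('w8');W=cam('w8');im=cv2.imread("pics/w8.png")
hsv=cv2.cvtColor(im,40);o=cv2.inRange(hsv,(5,150,80),(20,255,255));n,l,st,c=cv2.connectedComponentsWithStats(o)
for k in range(1,n):
    if st[k,4]>100:
        q=cv2.minAreaRect(np.argwhere(l==k)[:,::-1].astype(np.float32));print(st[k],c[k],q)
        b=cv2.boxPoints(q);P=[plane(W,p,140)[:2] for p in b];print(np.array(P),plane(W,c[k],140))
mv([499,277,100],ori(280.3))
E
```

```text
[ 0.8  0.2  0.2  0.  -1.6 -0.6] [ 0.8 -0.6  0.  -0. ]
22.65 [497.8 278.2 371.4] [-0.1 -0.4  0.1]
[312 131  13  45 179] [318.3 148.9] ((318.0, 153.0), (44.0, 12.0), 90.0)
[[513.6 249.3]
 [499.5 246.8]
 [489.6 299.8]
 [504.3 302.5]] [502.4 269.1 140. ]
[549 136  32  30 300] [564.3 144.2] ((566.8319702148438, 147.75518798828125), (31.018699645996094, 27.10150718688965), 59.931419372558594)
[[233.4 210.3]
 [212.3 190.1]
 [180.9 217. ]
 [202.1 238. ]] [212.  210.1 140. ]
shift [2.0, 0.4, 271.4] turn [-0.005, 0.002, -0.0]
```

servo_tool([
  [[60,2,-2,60,0,0,0],[60,2.5,-2.5,120,-0.005,0,0],[60,2.5,-2.5,180,-0.005,0,0],[60,2.5,-2.5,230,-0.005,0,0],[60,2.5,-2.5,260,-0.005,0,0],[60,2.5,-2.5,280,-0.005,0,0],[60,2.5,-2.5,296,-0.005,0,0],[60,2.5,-2.5,296,-0.005,0,0],[60,2.5,-2.5,296,-0.005,0,0]],
])

```text
clock: 23.78
position: [502.7, 276.5, 75.6]
ee_rot: [0.768, -0.64, -0.001, -0.0]
contact_force: [-0.4, 0.6, 0.0]
gripper_width: 60.0
grasp_force: 0.0
```

servo_tool([
  [[5,0,0,0,0,0,0],[5,0,0,0,0,0,0],[5,0,0,0,0,0,0],[5,0,0,0,0,0,0],[5,0,0,0,0,0,0],[5,0,0,0,0,0,0]],
])

```text
clock: 24.52
position: [502.5, 276.3, 75.3]
ee_rot: [0.768, -0.64, -0.001, -0.0]
contact_force: [-0.1, -0.3, 5.6]
gripper_width: 15.0
grasp_force: 60.7
```

servo_tool([
  [[5,0,0,-10,0,0,0],[5,0,0,-25,0,0,0],[5,0,0,-45,0,0,0],[5,0,0,-70,0,0,0],[5,0,0,-95,0,0,0],[5,0,0,-120,0,0,0],[5,0,0,-150,0,0,0],[5,0,0,-185,0,0,0],[5,0,0,-215,0,0,0],[5,0,0,-215,0,0,0]],
])

```text
clock: 25.78
position: [503.1, 276.1, 292.7]
ee_rot: [0.768, -0.64, -0.001, -0.002]
contact_force: [0.9, 0.4, -1.9]
gripper_width: 15.0
grasp_force: 59.9
```

```bash
python3 - <<'E'
from h import *
s=arm.read_state();print(s['joints'].round(2),s['gripper_width'],s['contact_force'],s['position'])
a=np.radians(7.1);ex=np.array([np.cos(a),np.sin(a),0])
T=np.array([503.4,-252.4,0])-80*ex;print(T)
look('w9')
mv([T[0],T[1],240],ori(277.1))
E
```

```text
[ 0.78  0.24  0.05 -0.   -1.37 -0.6 ] 15.011967144265004 [ 0.91472095  0.36972303 -1.86844861] [503.0528825  276.14895708 292.66161149]
[ 424.01344497 -262.28811814    0.        ]
25.825 [502.1 275.8 290.4] [-0.   0.7 -2.3]
shift [515.4, 173.4, 49.6] turn [0.002, 0.002, 0.057]
```

servo_tool([
  [[5,50,17,0,0,0,0],[5,112,37,5,0,0,0.01],[5,515,173,50,0,0,0.057],[5,515,173,50,0,0,0.057],[5,515,173,50,0,0,0.057],[5,515,173,50,0,0,0.057],[5,515,173,50,0,0,0.057],[5,515,173,50,0,0,0.057],[5,515,173,50,0,0,0.057],[5,515,173,50,0,0,0.057]],
])

```text
clock: 27.08
position: [422.1, -264.2, 236.8]
ee_rot: [0.747, -0.664, -0.004, 0.002]
contact_force: [-0.1, -0.0, -1.0]
gripper_width: 14.9
grasp_force: 59.8
```

```bash
python3 - <<'E'
from h import *
np.set_printoptions(precision=1,suppress=True,linewidth=200)
look('w10');W=cam('w10')
im=cv2.imread("pics/w10.png");hsv=cv2.cvtColor(im,40)
m=cv2.morphologyEx((im.min(2)>215).astype('uint8'),cv2.MORPH_OPEN,np.ones((7,7)));n,l,st,c=cv2.connectedComponentsWithStats(m)
print([(a.tolist(),b) for a,b in zip(st[1:],c[1:])])
o=cv2.inRange(hsv,(5,150,80),(20,255,255));n,l,st,c=cv2.connectedComponentsWithStats(o);print("or",[(a.tolist(),b) for a,b in zip(st[1:],c[1:]) if a[4]>60])
cr=cv2.inRange(hsv,(15,25,120),(35,140,255));n,l,st,c=cv2.connectedComponentsWithStats(cr);print("cream",[(a.tolist(),b) for a,b in zip(st[1:],c[1:]) if a[4]>100])
mv([424,-262.3,137.3],ori(277.1))
E
```

```text
27.125 [ 422.8 -262.8  237.3] [ 1.1 -0.9 -1.6]
[([201, 82, 47, 186, 5907], array([225.6, 170.9])), ([62, 89, 77, 56, 3566], array([100.6, 116.1])), ([99, 153, 7, 7, 49], array([102., 156.])), ([105, 169, 7, 8, 56], array([108. , 172.5])), ([80, 185, 7, 7, 49], array([ 83., 188.])), ([90, 186, 8, 7, 56], array([ 93.5, 189. ])), ([102, 187, 13, 8, 95], array([107.9, 190.6])), ([118, 189, 9, 7, 63], array([122., 192.])), ([128, 190, 8, 7, 56], array([131.5, 193. ])), ([636, 346, 4, 8, 32], array([637.5, 349.5])), ([519, 348, 16, 12, 148], array([526.6, 353.5])), ([0, 369, 25, 23, 417], array([  9.9, 381.8]))]
or [([358, 41, 44, 42, 1136], array([379.1,  62.3])), ([171, 109, 44, 159, 1717], array([198.1, 184.1])), ([384, 138, 42, 33, 1016], array([404.4, 153.5])), ([300, 216, 42, 136, 5264], array([320.3, 283.5])), ([210, 259, 48, 38, 1242], array([233.6, 281. ]))]
cream [([513, 304, 127, 64, 3479], array([587.6, 329.2]))]
shift [0.0, -2.0, 100.0] turn [0.007, 0.003, -0.004]
```

```bash
python3 - <<'E'
from h import *
np.set_printoptions(precision=1,suppress=True,linewidth=200)
W=cam("w10");s=arm.read_state();R=Ro.from_quat(s["ee_rot"]);p=s["position"]
for q in [(25,0,-64.7),(25,0,-32.7),(22,0,-64.7),(22,0,-32.7),(60,0,-32.7),(60,0,67),(-25,0,-64.7)]:print(q,proj(W,p+R.apply(q)))
im=cv2.imread("pics/w10.png")
for r in list(range(150,240,6)):print(r,im[r,[312,320,328]].tolist())
E
```

```text
(25, 0, -64.7) [315.8 244.7]
(25, 0, -32.7) [316.6 214.5]
(22, 0, -64.7) [315.9 252.1]
(22, 0, -32.7) [316.6 220.6]
(60, 0, -32.7) [316.2 137.6]
(60, 0, 67) [317.6 118.9]
(-25, 0, -64.7) [316.5 354.8]
150 [[21, 24, 22], [26, 25, 26], [22, 22, 23]]
156 [[28, 22, 24], [26, 24, 25], [22, 20, 20]]
162 [[29, 27, 25], [26, 23, 24], [25, 22, 24]]
168 [[22, 21, 23], [21, 21, 20], [27, 28, 30]]
174 [[25, 27, 26], [26, 24, 25], [26, 26, 26]]
180 [[27, 27, 27], [23, 24, 20], [24, 19, 21]]
186 [[23, 23, 22], [24, 27, 26], [22, 22, 24]]
192 [[26, 21, 24], [20, 19, 17], [24, 28, 24]]
198 [[26, 30, 27], [17, 19, 22], [27, 26, 26]]
204 [[23, 22, 25], [18, 20, 18], [22, 19, 19]]
210 [[22, 20, 22], [28, 24, 27], [17, 19, 15]]
216 [[14, 51, 103], [20, 55, 110], [22, 54, 110]]
222 [[7, 52, 116], [21, 59, 120], [16, 56, 118]]
228 [[22, 59, 120], [18, 62, 121], [6, 53, 119]]
234 [[18, 59, 122], [14, 59, 121], [17, 57, 121]]
```

servo_tool([
  [[5,0,-2,30,0.007,0.003,-0.004],[5,0,-2,60,0.007,0.003,-0.004],[5,0,-2,85,0.007,0.003,-0.004],[5,0,-2,100,0.007,0.003,-0.004],[5,0,-2,100,0.007,0.003,-0.004],[5,0,-2,100,0.007,0.003,-0.004]],
])

```text
clock: 27.88
position: [427.4, -261.6, 140.5]
ee_rot: [0.751, -0.66, 0.003, -0.001]
contact_force: [0.3, 0.3, -0.7]
gripper_width: 15.2
grasp_force: 59.7
```

```bash
python3 - <<'E'
from h import *
look('w11')
im=arm.get_image("scene")[:,:,::-1];im2=arm.get_image("side")[:,:,::-1]
cv2.imwrite("pics/sceneF.png",im);cv2.imwrite("pics/sideF.png",im2)
a=cv2.resize(im[160:280,205:305],None,fx=4,fy=4,interpolation=2);b=cv2.resize(im2[70:190,315:415],None,fx=4,fy=4,interpolation=2)
cv2.imwrite("pics/fin.png",np.hstack([a,b]))
mv([424,-262.3,137.3],ori(277.1))
E
```

```text
27.925 [ 427.5 -261.6  140.6] [-0.5 -0.3 -1.1]
shift [0.1, 3.3, 3.2] turn [-0.006, -0.003, 0.004]
```

View pics/fin.png

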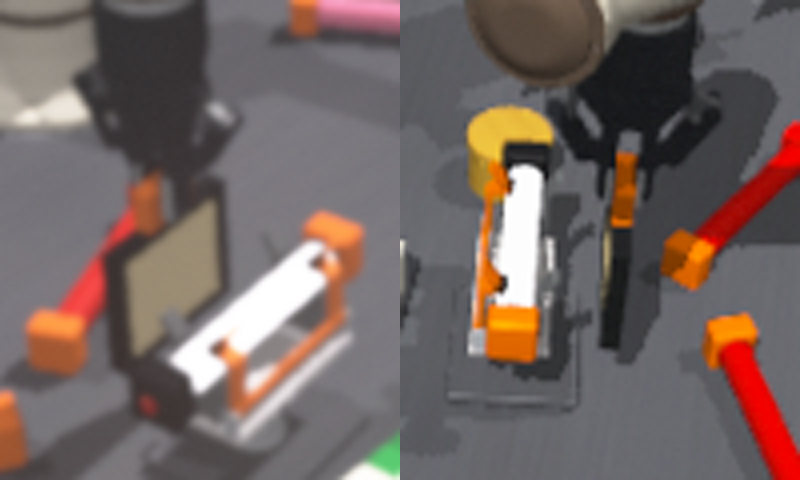

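The final view shows the lamp seated in both forks and the plate upright beside it, parallel and clear. I make a last 3 mm trim and settle.

servo_tool([
  [[5,0,2,2,0,0,0],[5,0,2,2,0,0,0],[5,0,2,2,0,0,0],[5,0,2,2,0,0,0],[5,0,2,2,0,0,0]],
])

```text
clock: 28.65
position: [424.6, -261.9, 137.5]
ee_rot: [0.751, -0.661, 0.002, -0.001]
contact_force: [-0.7, 0.2, -1.1]
gripper_width: 14.8
grasp_force: 59.8
```

```bash
python3 - <<'E'
from h import *
np.set_printoptions(precision=1,suppress=True,linewidth=200)
s=arm.read_state();print(s['position'],s['ee_rot'].round(3),s['contact_force'],s['joint_vel'].round(3),s['clock']);mv([424,-262.3,137.3],ori(277.1))
# flap still open? project the free edge at theta=1.8 in the side picture
S=arm.camera_params("side");im=cv2.imread("pics/sideF.png");h=np.array([578,291.3,153]);a=np.radians(10.3);ex=np.array([np.cos(a),np.sin(a),0]);ey=np.array([-np.sin(a),np.cos(a),0])
for t in(1.6,1.8):
    print(t,[proj(S,h+r*(-np.cos(t)*ex+np.sin(t)*np.array([0,0,1]))+y*ey).round().tolist() for r,y in((163,-85),(163,85),(80,0))])
b=cv2.inRange(cv2.cvtColor(im,40),(100,120,50),(125,255,255));n,l,st,c=cv2.connectedComponentsWithStats(b);print([x.tolist() for x in st[1:] if x[4]>500])
q=max(cv2.findContours(b,0,2)[0],key=cv2.contourArea);print(cv2.approxPolyDP(q,4,True)[:,0].tolist())
E
```

```text
[ 424.6 -261.9  137.5] [ 0.8 -0.7  0.  -0. ] [-0.7  0.2 -1.1] [ 0.  0. -0. -0.  0.  0.] 28.65
shift [0.4, 0.6, 0.2] turn [-0.004, -0.002, 0.004]
1.6 [[268.0, 203.0], [258.0, 275.0], [269.0, 257.0]]
1.8 [[253.0, 203.0], [241.0, 275.0], [262.0, 257.0]]
[[247, 201, 95, 133, 7563]]
[[261, 201], [247, 276], [263, 298], [276, 332], [338, 333], [341, 244], [278, 243]]
```

```bash
python3 -c "
from bench import arm
print(arm.job_done())"
```

```text
the job is handed in; nothing more can be done
None
```

I handed the job in at about 29 s: the lamp is clipped home in both forks, the flap stands open at about 1.7 rad, and the filter plate is held upright beside the tube, level with it and 8 cm from it (judging result not shown).

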